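Hold the jar pusher back for refilling

TASK

Help me refill the jar dispenser: lift the basket of honey jars off the scale by its handle and set it down gently, upright and with its jars still standing in it, on the table close beside the clear dispenser tray (no more than a hand's width away), and let it go. Then pull the tray's black spring-loaded pusher back until its front face is level with the two red clips and keep it there so that I can load the jars: finish while still holding it with the fingers. Leave the jar that is already in the tray and everything else on the table where it is.

Things in the scene. Friction and masses are not known exactly. Their poses are not given: they have to be found in the camera images.
- basket: round wicker basket, 145 mm across the rim, 130 mm at the foot, 65 mm high, 0.2 kg (about 0.5 kg with its three jars), standing on the scale. A hoop handle, 11 mm thick, arches in the basket's y-z plane from the rim (y = +-68 mm) to 165 mm above the foot, nearly level over the middle 40 mm. Origin at the centre of the underside, z up
- handle (a point): top of the basket's hoop handle: centre of the 11 mm thick bar, 165 mm straight above the basket's origin; its axes are the basket's, so here the bar runs along y and is pinched across x
- jar0: glass honey jar, 50 mm across and 60 mm tall, amber with a gold lid and white label, about 90 g; origin at the centre of its underside. Stands loose in the basket
- jar1: glass honey jar, 50 mm across and 60 mm tall, amber with a gold lid and white label, about 90 g; origin at the centre of its underside. Stands loose in the basket
- jar2: glass honey jar, 50 mm across and 60 mm tall, amber with a gold lid and white label, about 90 g; origin at the centre of its underside. Stands loose in the basket
- scale: grey bench scale, fixed, with a square steel pan 166 (x) by 180 (y) mm whose top is 56 mm above the table; its housing reaches 130 mm towards -x and 86 mm towards +x of the origin, which lies on the table under the pan's centre
- tray: jar dispenser, fixed: one clear lane on a white base, 346 mm long (x), 72 mm wide (y). Lane floor 8 mm above the table, 54 mm wide; clear side walls up to 55 mm; at +x (outlet) a low clear lip, inner face at x = 160 mm, up to 42 mm; white end wall at x = -167 mm, up to 53 mm. Origin under its centre on the table; x along the lane to the outlet
- pusher: black pusher sliding in the lane; its front face (46 mm wide, 72 mm high above the table) looks to the tray's +x; foot and spring drum reach 42 mm behind it, up to 55 mm. Origin on the front face at the lane floor, axes as the tray's. A spring drives it to +x with about 6 N all along; it rests on the jar in the tray (face at tray x = 110 mm). Pull it to -x; let go, it runs back at once
- tab (a point): centre of the part of the pull tab to hold: the tab is an upright plate on top of the pusher, 8 mm thick along the lane (x), 26 mm wide across it (y), free from 76 to 112 mm above the table; this point is 93 mm above the table and 4 mm behind the pusher's front face. Axes as the tray's
- clips: two red saddle clips, opposite each other on the tray's side walls, 12 mm wide along the lane, tops 62 mm above the table: the load mark, 30 to 90 mm behind (-x of) the tray's middle. Origin on the table, mid-lane, on the clips' centre line across the lane; axes as the tray's. The pusher is level with them when its front face lies within their 12 mm width, best on the centre line
- lane_jar: glass honey jar, 50 mm across and 60 mm tall, amber with a gold lid and white label, about 90 g; origin at the centre of its underside. The one jar left in the tray, against the lip at the outlet end; its lid is 68 mm above the table. It is to stay there
- gift_box: closed brown gift box with red bands, 96 x 96 x 64 mm; origin at the centre of the underside. Bystander
- ribbon_spool: spool of red ribbon standing on its white flange, 60 mm across and 38 mm high; origin at the centre of the underside. Bystander
- tape_dispenser: black desktop tape dispenser, 150 (x) by 56 (y) mm, 80 mm high; origin at the centre of the underside. Bystander
- mug: blue mug, 80 mm across and 90 mm high, handle at its +y, reaching less than 75 mm from the centre; origin at the centre of the underside. Bystander
Things that resemble listed ones, but are neither listed nor needed, are in the scene too. Leave any green look-alike of the jar2 alone.

How it is judged:
By the outcome, as a careful person would: the job done as asked, in the order asked, and still so for the second after the job is handed in, while the arm keeps its last pose, push and grip.
It also fails if it takes over 61 s, if anything falls off the work surface, if the arm or the gripper's body presses on something with over 40 N, if the wrist force passes 120 N, or if a joint passes its speed limit or range.

ROBOT

A 6-joint arm with a two-finger parallel gripper is mounted at the origin on the work surface. World frame = base frame: x ahead of the robot, y to its left, z up, the work surface at z = 0. Lengths are in mm, angles in rad, forces in N, time in s.
With the tool pointing down it reaches from about 400 to 925 mm from the base axis. Payload 12.5 kg.
Tool frame: the origin (TCP) lies at the very end of the fingers, on their centre line; the grasp point (between the pads) lies 19 mm behind it; x points along the fingers, y is the direction in which the jaws open and shut, and the axes are right-handed (so a half turn about x gives the same grasp; the last joint's range is limited). The gripper opens to 95 mm and grips with 3 to 60 N. Pads are 20 mm wide; open, the fingers measure 119 mm over their backs; the gripper's body (75 mm by 180 mm) begins 59 mm behind the grasp point.
Start: joints at [-1.318, 0.491, 1.559, -0, 1.092, -0.106], TCP at [219.493, -585.209, 214.661] pointing down, gripper open.
Joint ranges: [-3.1, 3.1], [-0.84, 2.19], [0.05, 2.79], [-1.13, 4.28], [0.06, 2.93], [-2.69, 2.69]. Speed limits (rad/s): [2.22, 2.22, 2.79, 3.14, 3.14, 3.14].

INTERFACE

Orientations are given as [roll, pitch, yaw] about the fixed x, y, z axes, in that order (R = Rz(yaw) Ry(pitch) Rx(roll)).
In Python, from cell import * gives the robot as it stands.
- The arm moves only by the tool step_arm, never from a script. Its argument "steps" is a list of rows, each a list of 4 numbers: the shift along the tool's x, y, z in units of 50 mm (1.0 is 50 mm), then the turn about the tool's x in units of 8 degrees (1.0 is 8 degrees). A call has 1 to 20 rows; each row shifts and turns the commanded pose from where the row before left it, along the tool's axes as they then stand; what a row does not reach is not made up. A row lasts 1/8 s, in which the tool goes at most 62.5 mm and 10.7 degrees, less where a joint would pass 70% of its speed; a pose out of reach is approached as far as the arm can. A call is refused whole if a number of a shift passes 1 or a number of a turn 1, either way. A call with a gripper value outside its range is refused whole. "jaw" is the closure, from 0 (fully open) to 1 (shut), set as the call begins (left out, the last holds). The fingers move at their own pace and stop on an object; the grip force is fixed at half the most. Time passes only in rows, so rows that do not move let the fingers close. It gives the time, the measured TCP pose, the force and the opening at its end, in the units of the state.
- state(): the state, without advancing time (a new reading comes with each control period).
- read_camera(name): name is "scene" or "top" or "wrist"; returns the picture (480x640x3 uint8, red, green, blue); there is no depth.
- camera_info(name): a dict with "mtx" (3x3 intrinsics, pixels), "eye" and "attitude" of the camera in the world; the wrist camera has in their place "hand_eye" (4x4, takes a point from camera to tool coordinates, whose origin is the TCP and whose axes are the tool frame's). Camera axes: x right, y down, z forward; pixel columns grow to the right and rows downward; lengths in mm; the calibration is good to about 2 mm. The wrist camera is an equidistant fisheye: a pixel r from the principal point sees the ray r / f radians off the axis. A picture is of the moment at which its call begins: read the wrist's pose just before it. camera_info takes no time and is no camera call.
- job_done(): hands the job in, once; it reports no verdict.
The state is a dict: "t": time; "joints": joint angles; "qvel": joint speeds; "tau": joint torques, N m; "eef_pos": TCP position; "tcp_rot": TCP orientation; "ft_force": force on the tool from outside, world axes, zero at the start; "moment": the same for the moment, N m; "opening": opening from 0.0 (shut) to 1.0 (fully open).
Only numpy, scipy, OpenCV 4.12 (cv2) and the standard library are available. Lean on these libraries where they do the work, as an engineer would, in place of code of your own. Each camera call takes 0.05 s, during which the arm holds its last target.

## Working session

There is one attempt and no reset: what is moved stays moved. The work goes in short steps, Python scripts to look and compute and a tool call to move; the robot and the scene stay as the last step left them, time stands still between calls to the robot, and variables do not carry over. Pictures are saved under pics/ and viewed, and the job is handed in when it is done.

Besides the shell and the picture viewer there is one more tool, called by a JSON object that holds its "name" and its "arguments". step_arm: Moves the arm, as the interface text tells. Its arguments: {"type":"object","properties":{"steps":{"type":"array","items":{"type":"array","items":{"type":"number"}}},"jaw":{"type":"number"}},"required":["steps"]}

```bash
mkdir -p pics; ls; python3 - <<'E'
from cell import *
import cv2
print(state())
for n in ("scene","top","wrist"):
    print(n,camera_info(n))
    cv2.imwrite(f"pics/{n}0.png",read_camera(n)[:,:,::-1])
E
```

```text
pics
{'t': 0.0, 'joints': array([-1.31758795e+00,  4.91556169e-01,  1.55949196e+00, -3.31033298e-05,
        1.09166363e+00, -1.05608350e-01]), 'qvel': array([-1.65219916e-03,  1.07650700e-03, -3.99799144e-06, -1.42168336e-05,
       -9.88782763e-05, -5.55989945e-04]), 'tau': array([ 1.76054738e-03, -6.12633634e+01, -2.58174795e+01,  6.93967100e-02,
        4.83470655e-02, -9.18673027e-05]), 'eef_pos': array([ 219.42342197, -584.94283519,  214.04920961]), 'tcp_rot': array([-1.65017656,  1.56967684,  1.8502481 ]), 'ft_force': array([-0.26055157,  0.08353356, -0.65130327]), 'moment': array([ 0.03730023,  0.0214334 , -0.03356719]), 'opening': 1.0006175275822673}
scene {'mtx': array([[520.25607256,   0.        , 313.21112827],
       [  0.        , 520.25607256, 241.00043565],
       [  0.        ,   0.        ,   1.        ]]), 'eye': array([1116.60293936,  792.85361748, 1077.65977042]), 'attitude': array([-2.33372473, -0.01824806,  2.5450247 ])}
top {'mtx': array([[526.3009254 ,   0.        , 317.18976712],
       [  0.        , 526.3009254 , 242.43126449],
       [  0.        ,   0.        ,   1.        ]]), 'eye': array([ 397.56970582,   -3.58613699, 1168.51181984]), 'attitude': array([-2.98597741,  0.00655895, -1.57835923])}
wrist {'mtx': array([[371.64829954,   0.        , 326.1363793 ],
       [  0.        , 371.64829954, 239.48089497],
       [  0.        ,   0.        ,   1.        ]]), 'hand_eye': array([[ 1.27375176e-03, -2.34414774e-01,  9.72135840e-01,
        -1.71132379e+02],
       [ 9.99999184e-01,  2.07882075e-04, -1.26013263e-03,
        -4.42657923e-01],
       [ 9.33040891e-05,  9.72136652e-01,  2.34414847e-01,
        -6.56764604e+01],
       [ 0.00000000e+00,  0.00000000e+00,  0.00000000e+00,
         1.00000000e+00]])}
```

View pics/top0.png

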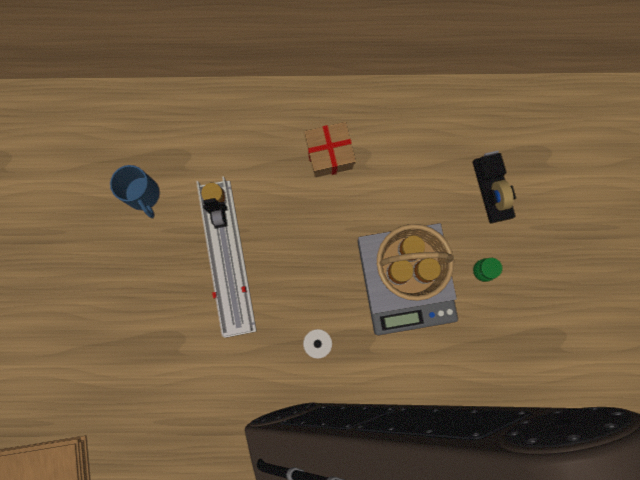

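View pics/scene0.png

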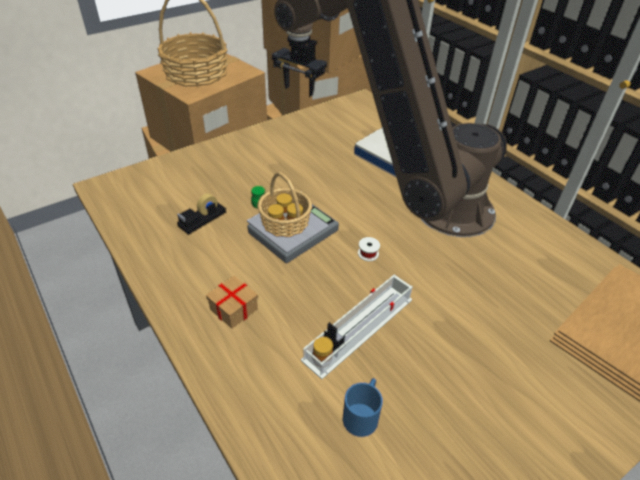

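View pics/wrist0.png

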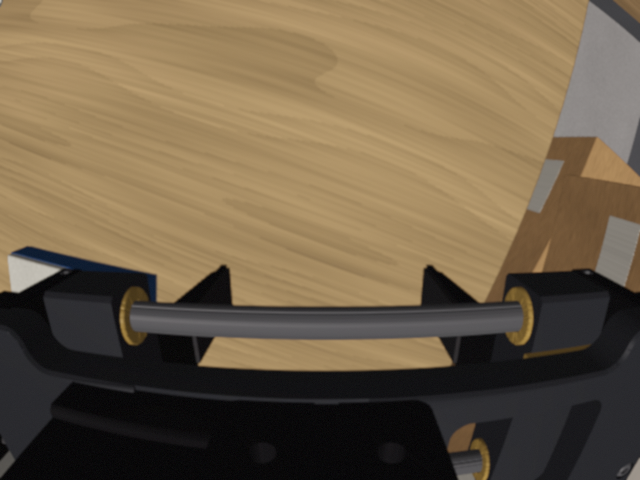

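The top view shows the basket on the scale near (415,262), the handle bar at about (380–452,257), the tray from (200,180) to (240,335), the pusher at (215,212) and the clips at (214,295)/(243,289). Next I'll take enlarged crops.

```bash
cat > h.py <<'E'
import numpy as np, cv2
from scipy.spatial.transform import Rotation as R
from cell import camera_info, state, read_camera
def cam(n):
    c=camera_info(n); return c['mtx'],R.from_euler('xyz',c['attitude']).as_matrix(),np.array(c['eye'])
def ray(n,u,v):
    K,A,e=cam(n); d=A@np.linalg.inv(K)@[u,v,1]; return e,d/np.linalg.norm(d)
def atz(n,u,v,z):
    e,d=ray(n,u,v); return e+d*(z-e[2])/d[2]
def proj(n,p):
    K,A,e=cam(n); q=K@(A.T@(np.asarray(p,float)-e)); return q[:2]/q[2]
def wpose(s=None):
    s=s or state(); return R.from_euler('xyz',s['tcp_rot']).as_matrix(),np.array(s['eef_pos'])
def wray(u,v,pose):
    c=camera_info('wrist'); K=c['mtx'];H=np.array(c['hand_eye'])
    x,y=u-K[0,2],v-K[1,2]; r=np.hypot(x,y); th=r/K[0,0]
    d=np.array([x/r*np.sin(th),y/r*np.sin(th),np.cos(th)])
    Rt,p=pose; return p+Rt@H[:3,3],Rt@H[:3,:3]@d
def watz(u,v,pose,z):
    e,d=wray(u,v,pose); return e+d*(z-e[2])/d[2]
def tri(rays):
    A=np.zeros((3,3));b=np.zeros(3)
    for e,d in rays:
        P=np.eye(3)-np.outer(d,d);A+=P;b+=P@e
    x=np.linalg.solve(A,b); return x,[np.linalg.norm((np.eye(3)-np.outer(d,d))@(x-e)) for e,d in rays]
def wproj(p,pose):
    c=camera_info('wrist'); K=c['mtx'];H=np.array(c['hand_eye']);Rt,t=pose
    q=H[:3,:3].T@(Rt.T@(np.asarray(p,float)-t)-H[:3,3]); th=np.arctan2(np.hypot(q[0],q[1]),q[2]); a=np.arctan2(q[1],q[0])
    return K[0,0]*th*np.array([np.cos(a),np.sin(a)])+K[:2,2]
def crop(src,x,y,w,h,s,out):
    im=cv2.imread(src)[y:y+h,x:x+w]; cv2.imwrite(out,cv2.resize(im,None,fx=s,fy=s,interpolation=cv2.INTER_CUBIC))
E
python3 -c "
from h import *
crop('pics/top0.png',350,215,120,120,5,'pics/c1.png')
crop('pics/top0.png',185,170,80,90,6,'pics/c2.png')
crop('pics/top0.png',185,260,90,90,6,'pics/c3.png')
crop('pics/scene0.png',240,160,110,110,5,'pics/c4.png')
crop('pics/scene0.png',295,270,125,110,5,'pics/c5.png')
"
```

```text
(no output)
```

View pics/c1.png

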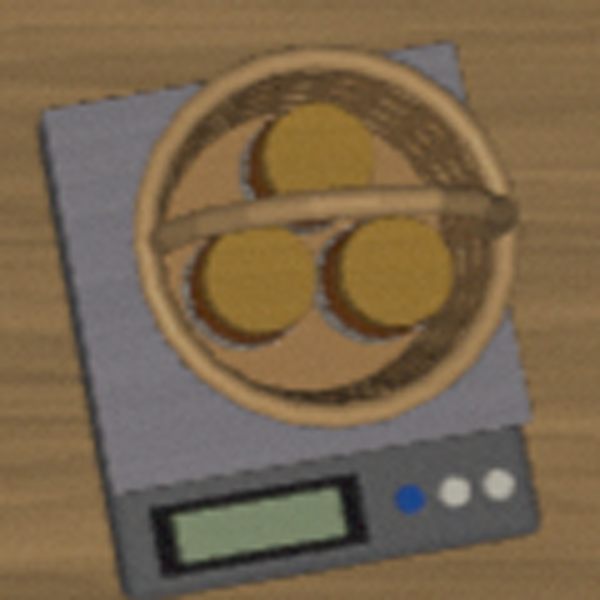

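View pics/c2.png

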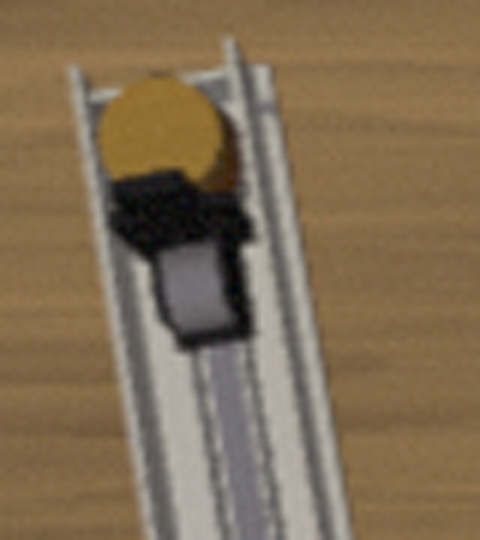

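View pics/c3.png

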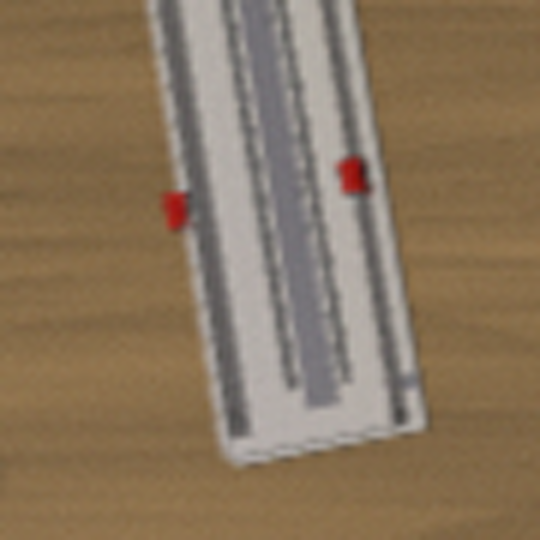

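View pics/c4.png

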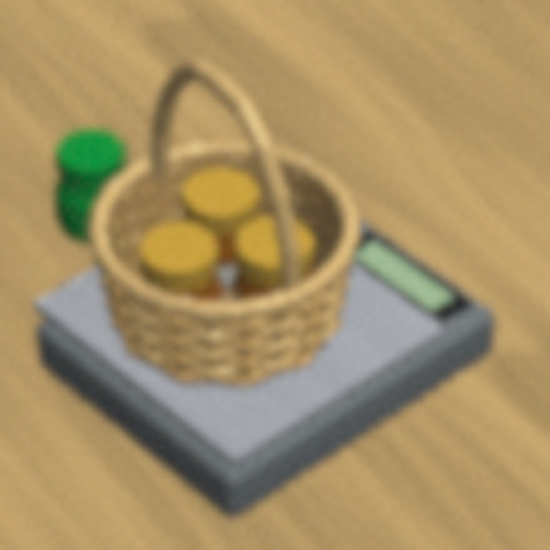

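View pics/c5.png

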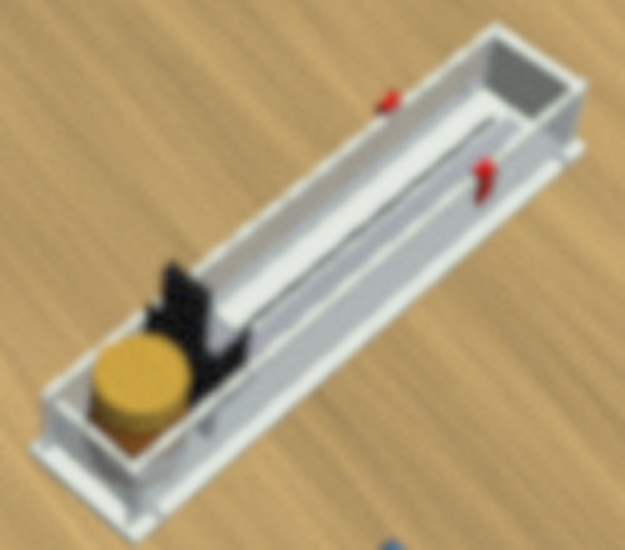

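```bash
python3 - <<'E'
from h import *
np.set_printoptions(precision=1,suppress=True)
T=lambda x,y,z:print('top',atz('top',x,y,z))
print('rim', tri([ray('top',415.2,262.5),ray('scene',285,206)]))
rim=atz('top',415.2,262.5,121);print(rim)
for (u,v) in [(383,262.6),(449.6,257.6)]: print('handle end',atz('top',u,v,121+20))
print('handle mid',atz('top',417,256.2,221), 'tri',tri([ray('top',417,256.2),ray('scene',280,173.6)]))
print('scale pan corners',[atz('top',350+x/5,215+y/5,56) for x,y in [(43,108),(455,43),(530,425),(115,492)]])
print('clips',tri([ray('top',214.3,295.2),ray('scene',295+484/5,270+165/5)]),tri([ray('top',243.7,289.3),ray('scene',295+388/5,270+100/5)]))
print([atz('top',u,v,62) for u,v in [(214.3,295.2),(243.7,289.3)]])
print('tray base', [atz('top',u,v,4) for u,v in [(224.2,337.5),(256.3,331.3),(229.5,181)]])
print('tray scene base', [atz('scene',295+x/5,270+y/5,4) for x,y in [(135,538),(582,150),(33,448)]])
print('wall tops', [atz('top',u,v,z) for u,v,z in [(197.2,181.3,55),(223.7,177,55)]])
print('lid',atz('top',185+160/6,170+135/6,68),tri([ray('top',185+160/6,170+135/6),ray('scene',295+141/5,270+372/5)]))
# tab top: in top view (150,185) front-edge top
print('tab',[atz('top',185+150/6,170+y/6,112) for y in (172,185,197)], 'scene',atz('scene',295+187/5,270+272/5,112))
print('others: box',atz('top',330,147,64),'spool',atz('top',317.5,344,38),'mug',atz('top',131,184,90))
E
```

```text
rim (array([ 521.2, -195.6,  113.9]), [np.float64(0.9253287170040431), np.float64(0.9253287170039327)])
[ 519.6 -193.7  121. ]
handle end [ 517.6 -126.9  141. ]
handle end [ 526.4 -257.9  141. ]
handle mid [ 519.4 -179.2  221. ] tri (array([ 527.5, -185.1,  234.3]), [np.float64(12.578507434074439), np.float64(12.578507434074565)])
scale pan corners [array([584. , -86.4,  56. ]), array([ 610.8, -263.9,   56. ]), array([ 447.3, -288.2,   56. ]), array([ 420.7, -113.3,   56. ])]
clips (array([462.2, 218.7,  58.9]), [np.float64(1.4055525043226311), np.float64(1.4055525043226325)]) (array([474.4, 157.1,  57.1]), [np.float64(1.5785534394689376), np.float64(1.578553439468791)])
[array([461. , 219.1,  62. ]), array([472.9, 157.5,  62. ])]
tray base [array([372.2, 207. ,   4. ]), array([385. , 137.1,   4. ]), array([724.1, 201.9,   4. ])]
tray scene base [array([712.4, 269.2,   4. ]), array([377.3, 207.9,   4. ]), array([725.3, 201.6,   4. ])]
wall tops [array([709.8, 263.5,  55. ]), array([718.9, 205.7,  55. ])]
lid [681.  228.5  68. ] (array([682.2, 228.8,  64.9]), [np.float64(0.6376249416391172), np.float64(0.6376249416394122)])
tab [array([656.6, 222.4, 112. ]), array([652. , 222.3, 112. ]), array([647.8, 222.2, 112. ])] scene [653.6 221.  112. ]
others: box [781.8 -27.3  64. ] spool [358.    3.5  38. ] mug [695.4 395.3  90. ]
```

```bash
cat >> h.py <<'E'
def plan(target,yawy,s=None):
    """tool-frame shift (units 50mm) and turn (units 8deg) to bring TCP to target with tool y along +-yawy deg (world)"""
    Rt,p=wpose(s); y=Rt[:,1]; cur=np.degrees(np.arctan2(y[1],y[0]))
    d=(yawy-cur+90)%180-90   # world yaw change
    sgn=np.sign(Rt[2,0])     # tool x down => -1
    print('tcp',p.round(1),'x',Rt[:,0].round(3),'y',y.round(3),'z',Rt[:,2].round(3),'yaw',cur.round(2))
    print('shift units (present axes)',(Rt.T@(np.asarray(target)-p)/50).round(3),'turn units',round(sgn*d/8,3))
    Rn=R.from_euler('z',d,degrees=True).as_matrix()@Rt
    print('shift units (after turn)',(Rn.T@(np.asarray(target)-p)/50).round(3))
E
python3 -c "
from h import *
plan([520,-194,290],3.8)"
```

```text
tcp [ 219.4 -585.   214.2] x [-0.     0.001 -1.   ] y [ 0.351 -0.936 -0.001] z [-0.936 -0.351 -0.   ] yaw -69.44
shift units (present axes) [-1.511 -5.213 -8.374] turn units -9.156
shift units (after turn) [-1.521  6.515 -7.405]
```

```bash
python3 -c "
from h import *
plan([520,-100,290],3.8)"
```

```text
tcp [ 219.4 -585.   214.2] x [-0.     0.001 -1.   ] y [ 0.351 -0.936 -0.001] z [-0.936 -0.351 -0.   ] yaw -69.44
shift units (present axes) [-1.509 -6.973 -9.034] turn units -9.156
shift units (after turn) [-1.521  6.639 -9.281]
```

{"name": "step_arm", "arguments": {"steps": [[-0.5, 0, 0, 0], [-0.5, -0.63, -0.82, 0], [-0.5, -0.64, -0.82, 0], [0, -0.63, -0.82, 0], [0, -0.64, -0.82, 0], [0, -0.63, -0.82, 0], [0, -0.63, -0.82, 0], [0, -0.63, -0.82, 0], [0, -0.63, -0.82, 0], [0, -0.63, -0.82, 0], [0, -0.64, -0.82, 0], [0, -0.63, -0.82, 0]]}}

```text
t: 1.65
eef_pos: [520.2, -99.4, 289.6]
tcp_rot: [1.165, 1.571, -1.617]
ft_force: [0.4, -0.3, -0.6]
opening: 1.0
```

{"name": "step_arm", "arguments": {"steps": [[0, 0, 0, -0.92], [0, 0, 0, -0.92], [0, 0, 0, -0.92], [0, 0, 0, -0.92], [0, 0, 0, -0.92], [0, 0, 0, -0.92], [0, 0, 0, -0.92], [0, 0, 0, -0.92], [0, 0, 0, -0.92], [0, 0, 0, -0.88], [0, 0, 0, 0]]}}

```text
t: 3.02
eef_pos: [519.5, -101.0, 289.5]
tcp_rot: [-1.724, 1.57, 3.054]
ft_force: [0.0, -0.1, 0.1]
opening: 0.997
```

```bash
python3 -c "
from h import *
plan([520,-194,202],3.8)
s=state();print(s['eef_pos'],s['tcp_rot'],s['t'],s['ft_force'])
np.save('p1.npy',np.r_[s['eef_pos'],s['tcp_rot']])
cv2.imwrite('pics/w1.png',read_camera('wrist')[:,:,::-1])
"
```

```text
tcp [ 519.5 -101.   289.5] x [-0.  0. -1.] y [ 0.998  0.066 -0.   ] z [ 0.066 -0.998 -0.   ] yaw 3.79
shift units (present axes) [ 1.749 -0.112  1.858] turn units -0.001
shift units (after turn) [ 1.749 -0.112  1.858]
[ 519.4739286  -100.95554177  289.4717846 ] [-1.72428976  1.57046699  3.05427984] 3.025 [ 0.04676787 -0.12002469  0.05846795]
```

View pics/w1.png

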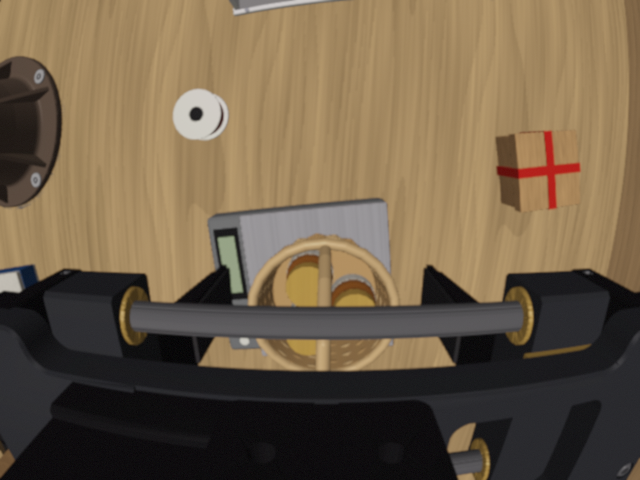

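```bash
python3 -c "
from h import *
crop('pics/w1.png',240,225,170,155,4,'pics/w1c.png')
"
```

```text
(no output)
```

View pics/w1c.png

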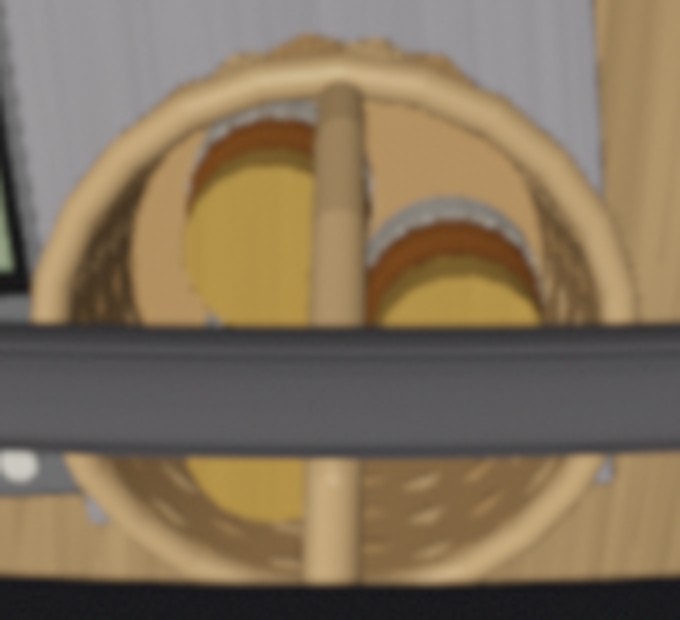

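```bash
python3 - <<'E'
from h import *
q=np.load('p1.npy'); pose=(R.from_euler('xyz',q[3:]).as_matrix(),q[:3])
for u,v,zs in [(325.2,248,(121,)),(324.3,300,(200,215,221)),(323,355,(221,200,180))]:
    for z in zs: print(u,v,watz(u,v,pose,z).round(1))
# rim extremes left/right at z 121: crop x 35 & 632 about y 300
for u,v in [(240+33/4,225+300/4),(240+633/4,225+300/4),(240+335/4,225+60/4)]: print('rim',watz(u,v,pose,119).round(1))
e1,d1=wray(324.1,305,pose)
for p in ([519.5,-193.7,221],): print(wproj(p,pose), proj('top',p),proj('scene',p))
# hoop model search: top of hoop projected in top/scene/wrist
E
```

```text
325.2 248 [ 520.  -124.7  121. ]
324.3 300 [ 521.  -144.7  200. ]
324.3 300 [ 520.7 -138.4  215. ]
324.3 300 [ 520.6 -135.9  221. ]
323 355 [ 522.5 -180.6  221. ]
323 355 [ 523.1 -193.4  200. ]
323 355 [ 523.6 -205.5  180. ]
rim [ 446.2 -184.7  119. ]
rim [ 596.9 -174.5  119. ]
rim [ 518.2 -117.5  119. ]
[318.00533878 369.17269453] [424.99311607 256.10469484] [285.46852942 176.13119452]
```

{"name": "step_arm", "arguments": {"steps": [[0, -0.03, 0.46, 0], [0, -0.04, 0.69, 0], [0, 0, 0.69, 0], [0.35, 0, 0, 0.1], [0.35, 0, 0, 0], [0.3, 0, 0, 0], [0, 0, 0, 0]]}}

```text
t: 3.95
eef_pos: [521.9, -192.8, 238.7]
tcp_rot: [-2.06, 1.569, 2.705]
ft_force: [-0.3, -0.5, 0.1]
opening: 0.995
```

```bash
python3 -c "
from h import *
plan([522,-193,202],3)
s=state();print(s['ft_force'])
cv2.imwrite('pics/w2.png',read_camera('wrist')[:,:,::-1])
cv2.imwrite('pics/s2.png',read_camera('scene')[:,:,::-1])
crop('pics/s2.png',220,100,140,140,4,'pics/s2c.png')
"
```

```text
tcp [ 521.9 -192.8  238.7] x [-0.002  0.001 -1.   ] y [ 0.999  0.052 -0.002] z [ 0.052 -0.999 -0.001] yaw 2.98
shift units (present axes) [0.734 0.002 0.005] turn units -0.002
shift units (after turn) [0.734 0.002 0.005]
[-0.26239133 -0.50131194  0.11642826]
```

View pics/w2.png

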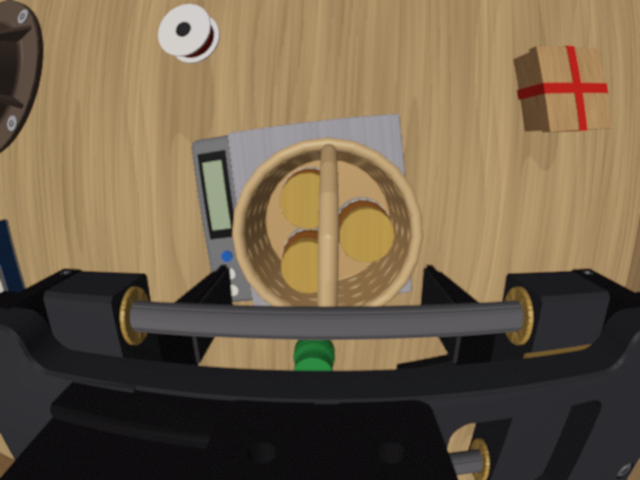

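View pics/s2c.png

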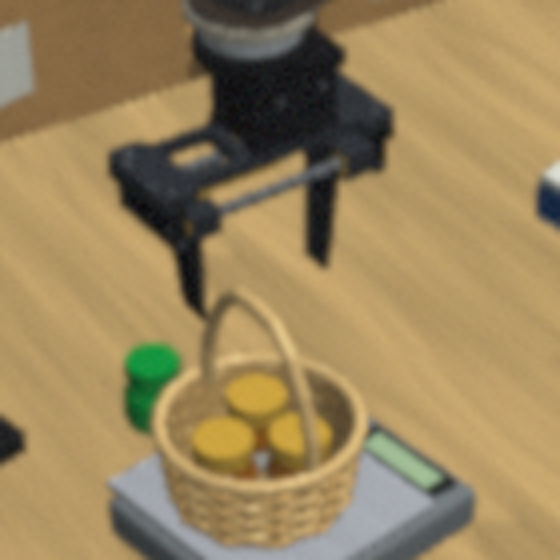

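```bash
python3 -c "
from h import *
pose=wpose()
for u,v,z in [(329,150,121),(328.5,190,180),(327.5,250,221),(327,300,221)]: print(watz(u,v,pose,z).round(1))
q=np.load('p1.npy'); p1=(R.from_euler('xyz',q[3:]).as_matrix(),q[:3])
print([tri([wray(329,152,pose),wray(325.2,248,p1)])])
# rim centre
print([watz(u,v,pose,119).round(1) for u,v in [(232,228),(423,228),(327.5,138)]])
"
```

```text
[ 521.2 -125.5  121. ]
[ 521.8 -150.8  180. ]
[ 522.6 -178.5  221. ]
[ 523.8 -207.1  221. ]
[(array([ 520.73271744, -127.11120685,  111.88096181]), [np.float64(0.5794144592432166), np.float64(0.5794144592431757)])]
[array([ 445.1, -191.6,  119. ]), array([ 601.6, -183.3,  119. ]), array([ 519.5, -116.2,  119. ])]
```

{"name": "step_arm", "arguments": {"steps": [[0.35, 0.02, 0, 0], [0.38, 0, 0, 0], [0, 0, 0, 0]]}}

```text
t: 4.42
eef_pos: [523.1, -192.8, 202.9]
tcp_rot: [-2.022, 1.57, 2.743]
ft_force: [-0.0, -0.2, 1.3]
opening: 1.0
```

{"name": "step_arm", "arguments": {"steps": [[0, 0, 0, 0], [0, 0, 0, 0], [0, 0, 0, 0], [0, 0, 0, 0], [0, 0, 0, 0], [0, 0, 0, 0], [0, 0, 0, 0], [0, 0, 0, 0]], "jaw": 1}}

```text
t: 5.42
eef_pos: [523.2, -193.0, 203.1]
tcp_rot: [-0.665, 1.571, -2.183]
ft_force: [1.0, -0.5, 0.1]
opening: 0.215
```

{"name": "step_arm", "arguments": {"steps": [[0, 0, 0, 0], [0, 0, 0, 0], [0, 0, 0, 0], [0, 0, 0, 0]]}}

```text
t: 5.92
eef_pos: [523.2, -193.0, 203.1]
tcp_rot: [-1.024, 1.571, -2.542]
ft_force: [-1.5, -0.5, -1.2]
opening: 0.108
```

{"name": "step_arm", "arguments": {"steps": [[-0.05, 0, 0, 0], [-0.1, 0, 0, 0], [-0.15, 0, 0, 0], [-0.2, 0, 0, 0], [-0.2, 0, 0, 0], [-0.15, 0, 0, 0], [-0.1, 0, 0, 0], [-0.05, 0, 0, 0], [0, 0, 0, 0]]}}

```text
t: 7.05
eef_pos: [523.2, -192.9, 253.1]
tcp_rot: [0.544, 1.571, -0.974]
ft_force: [0.2, 0.1, -4.4]
opening: 0.107
```

```bash
python3 -c "
from h import *
s=state();print(s['ft_force'],s['opening'],s['eef_pos'])
plan([577,68,252],3)
cv2.imwrite('pics/w3.png',read_camera('wrist')[:,:,::-1])
cv2.imwrite('pics/s3.png',read_camera('scene')[:,:,::-1])
crop('pics/s3.png',220,100,140,140,4,'pics/s3c.png')
"
```

```text
[ 0.1896132   0.09082596 -4.39908849] 0.10675850289502568 [ 523.2313208  -192.94531709  253.12099758]
tcp [ 523.2 -192.9  253.1] x [ 0. -0. -1.] y [0.999 0.053 0.   ] z [ 0.053 -0.999  0.   ] yaw 3.04
shift units (present axes) [ 0.022  1.35  -5.155] turn units 0.004
shift units (after turn) [ 0.022  1.347 -5.155]
```

View pics/s3c.png

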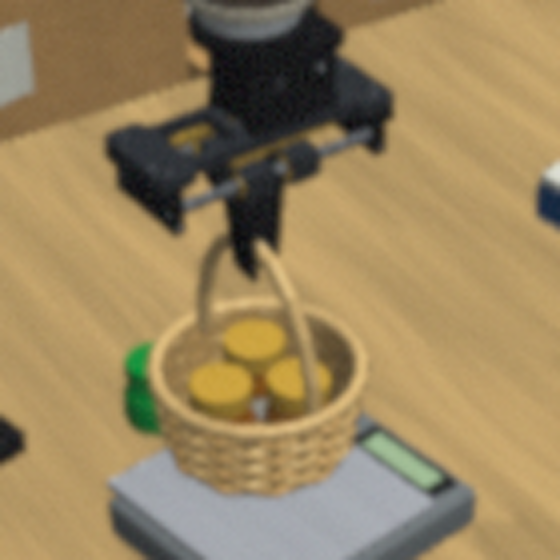

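{"name": "step_arm", "arguments": {"steps": [[0, 0.01, -0.05, 0], [0, 0.03, -0.12, 0], [0, 0.05, -0.2, 0], [0, 0.07, -0.28, 0], [0, 0.094, -0.35, 0], [0, 0.094, -0.35, 0], [0, 0.094, -0.35, 0], [0, 0.094, -0.35, 0], [0, 0.094, -0.35, 0], [0, 0.094, -0.35, 0], [0, 0.094, -0.35, 0], [0, 0.094, -0.35, 0], [0, 0.094, -0.35, 0], [0, 0.094, -0.35, 0], [0, 0.094, -0.35, 0], [0, 0.07, -0.28, 0], [0, 0.05, -0.2, 0], [0, 0.03, -0.12, 0], [0, 0.01, -0.05, 0], [0, 0, 0, 0]]}}

```text
t: 9.65
eef_pos: [577.2, 67.6, 253.1]
tcp_rot: [-0.256, 1.571, -1.774]
ft_force: [0.1, 0.0, -5.7]
opening: 0.109
```

```bash
python3 -c "
from h import *
s=state();print(s['ft_force'],s['opening'],s['eef_pos'])
plan([577,68,147],3)
cv2.imwrite('pics/w4.png',read_camera('wrist')[:,:,::-1])
cv2.imwrite('pics/s4.png',read_camera('scene')[:,:,::-1])
crop('pics/s4.png',230,180,200,200,4,'pics/s4c.png')
"
```

```text
[ 0.10896024  0.04867159 -5.66696719] 0.1093445005515131 [577.1780594   67.59562757 253.11175246]
tcp [577.2  67.6 253.1] x [-0. -0. -1.] y [ 0.999  0.053 -0.   ] z [ 0.053 -0.999  0.   ] yaw 3.03
shift units (present axes) [ 2.122 -0.003 -0.009] turn units 0.003
shift units (after turn) [ 2.122 -0.003 -0.009]
```

View pics/s4c.png

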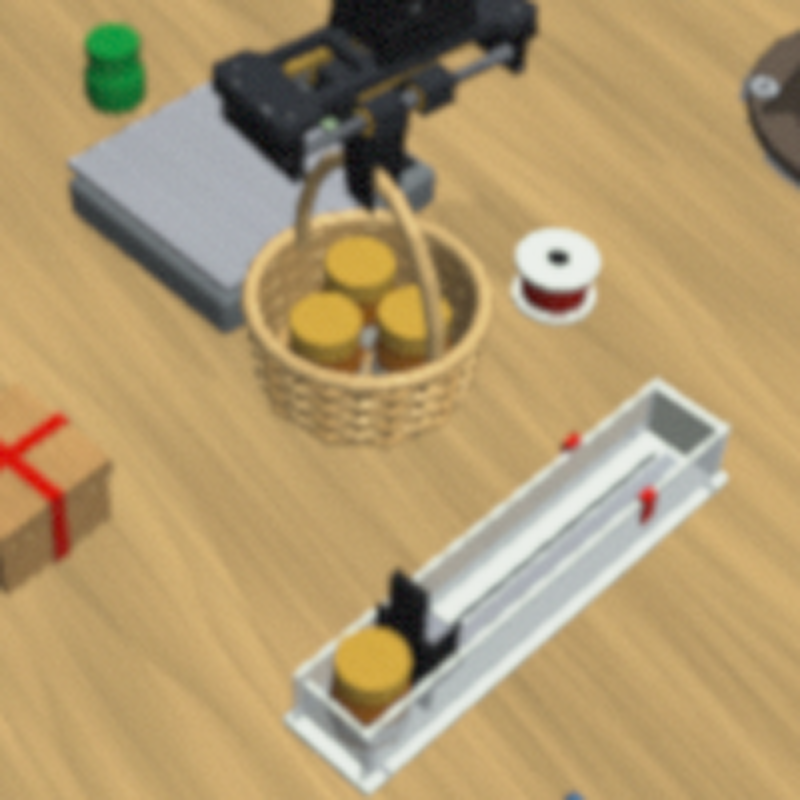

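View pics/w4.png

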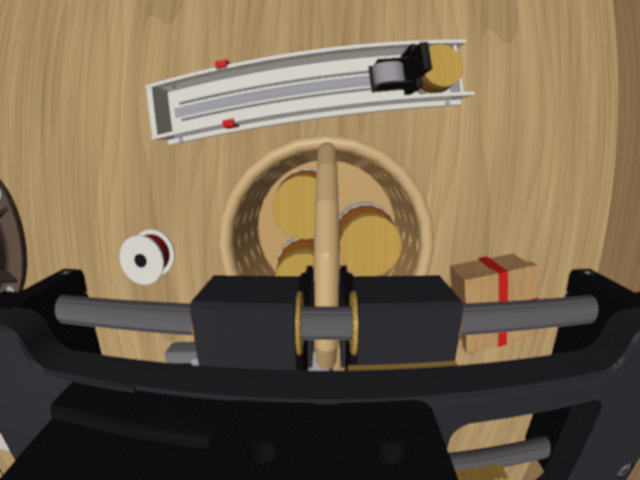

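{"name": "step_arm", "arguments": {"steps": [[0.05, 0, 0, 0], [0.12, 0, 0, 0], [0.2, 0, 0, 0], [0.25, 0, 0, 0], [0.25, 0, 0, 0], [0.25, 0, 0, 0], [0.25, 0, 0, 0], [0.25, 0, 0, 0], [0.2, 0, 0, 0], [0.12, 0, 0, 0], [0.06, 0, 0, 0], [0.02, 0, 0, 0], [0, 0, 0, 0]]}}

```text
t: 11.38
eef_pos: [577.3, 67.7, 152.3]
tcp_rot: [1.328, 1.57, -0.19]
ft_force: [0.5, 0.1, -4.9]
opening: 0.108
```

{"name": "step_arm", "arguments": {"steps": [[0.02, 0, 0, 0], [0.02, 0, 0, 0], [0.02, 0, 0, 0], [0, 0, 0, 0]]}}

```text
t: 11.88
eef_pos: [577.2, 67.7, 149.0]
tcp_rot: [-1.012, 1.571, -2.53]
ft_force: [-0.1, 0.4, -5.1]
opening: 0.103
```

{"name": "step_arm", "arguments": {"steps": [[0.02, 0, 0, 0], [0.01, 0, 0, 0], [0, 0, 0, 0], [0, 0, 0, 0]]}}

```text
t: 12.38
eef_pos: [577.2, 67.8, 147.6]
tcp_rot: [0.361, 1.571, -1.157]
ft_force: [0.1, -0.3, -4.2]
opening: 0.106
```

{"name": "step_arm", "arguments": {"steps": [[0.01, 0, 0, 0], [0.01, 0, 0, 0], [0, 0, 0, 0]]}}

```text
t: 12.75
eef_pos: [577.3, 67.6, 147.0]
tcp_rot: [1.097, 1.57, -0.421]
ft_force: [-1.0, -1.4, 2.1]
opening: 0.11
```

{"name": "step_arm", "arguments": {"steps": [[0, 0, 0, 0], [0, 0, 0, 0], [0, 0, 0, 0], [0, 0, 0, 0], [0, 0, 0, 0], [0, 0, 0, 0]], "jaw": 0.3}}

```text
t: 13.5
eef_pos: [577.2, 67.7, 146.6]
tcp_rot: [-0.28, 1.571, -1.798]
ft_force: [0.1, -0.3, 0.0]
opening: 0.67
```

{"name": "step_arm", "arguments": {"steps": [[-0.2, 0, 0, 0], [-0.3, 0, 0, 0], [-0.5, 0, 0, 0], [-0.7, 0, 0, 0], [-0.4, 0, 0, 0], [0, 0, 0, 0]]}}

```text
t: 14.25
eef_pos: [577.7, 67.8, 253.8]
tcp_rot: [1.509, 1.567, -0.009]
ft_force: [-0.3, 0.4, -0.5]
opening: 0.704
```

```bash
python3 -c "
from h import *
s=state();print(s['ft_force'],s['opening'],s['eef_pos'])
plan([653.1,223.7,240],10.8)
np.save('p5.npy',np.r_[s['eef_pos'],s['tcp_rot']])
cv2.imwrite('pics/w5.png',read_camera('wrist')[:,:,::-1])
cv2.imwrite('pics/s5.png',read_camera('scene')[:,:,::-1])
crop('pics/s5.png',230,180,200,200,4,'pics/s5c.png')
crop('pics/w5.png',130,0,380,280,2,'pics/w5c.png')
"
```

```text
[-0.25832659  0.44011151 -0.54659599] 0.7044704057098861 [577.69510668  67.79991345 253.83164327]
tcp [577.7  67.8 253.8] x [ 0.004 -0.    -1.   ] y [0.999 0.053 0.004] z [ 0.053 -0.999  0.   ] yaw 3.04
shift units (present axes) [ 0.282  1.67  -3.034] turn units -0.97
shift units (after turn) [ 0.284  2.065 -2.78 ]
```

View pics/s5c.png

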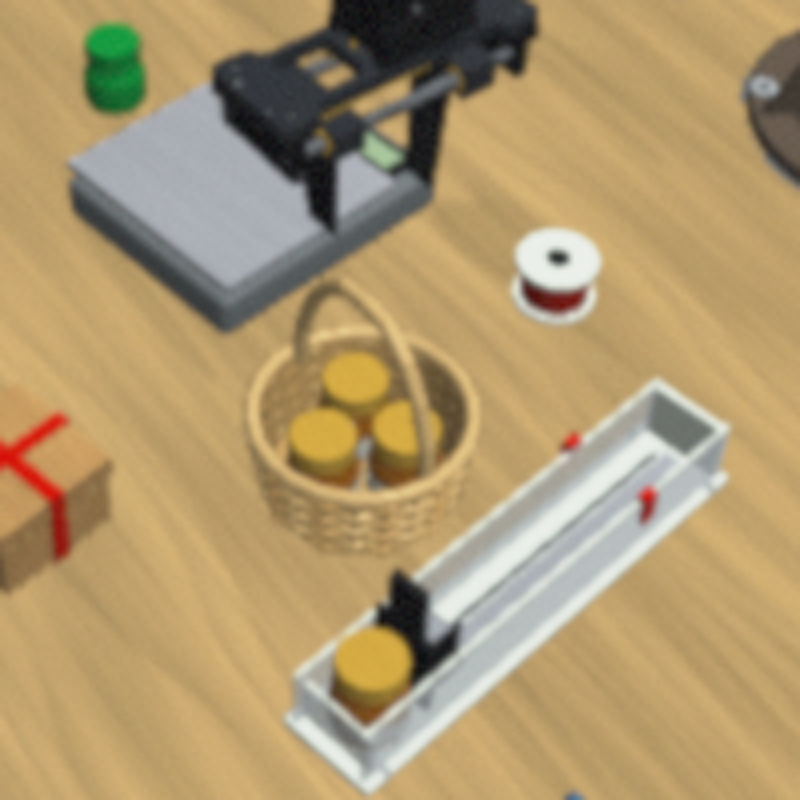

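View pics/w5c.png

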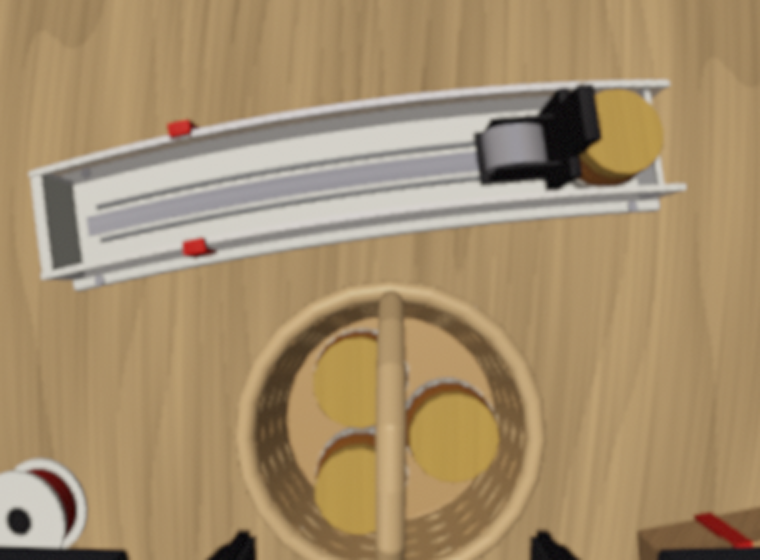

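```bash
python3 - <<'E'
from h import *
q=np.load('p5.npy'); pose=(R.from_euler('xyz',q[3:]).as_matrix(),q[:3])
print('clips',watz(220,64,pose,62).round(1),watz(227.5,123.5,pose,62).round(1))
print('clip tri',tri([wray(220,64,pose),ray('top',214.3,295.2)]),tri([wray(227.5,123.5,pose),ray('top',243.7,289.3)]))
print('lid',watz(130+622/2,133/2,pose,68).round(1))
a=np.radians(10.8);c=np.array([549,203.9,0]);M=np.array([[np.cos(a),-np.sin(a),0],[np.sin(a),np.cos(a),0],[0,0,1]])
for n,l in [('tabtopfront+y',[110,13,112]),('tabtopfront-y',[110,-13,112]),('tabtopback+y',[102,13,112]),('tabtopback-y',[102,-13,112])]:
    print(n,((wproj(c+M@l,pose)-[130,0])*2).round(0))
E
python3 -c "
from h import *
crop('pics/w5.png',350,20,130,90,6,'pics/w5d.png')"
```

```text
clips [464.6 220.3  62. ] [476.1 159.   62. ]
clip tri (array([461.65864094, 221.80691587,  52.43703065]), [np.float64(0.8140636021491094), np.float64(0.8140636021491497)]) (array([473.49007095, 159.3664448 ,  51.84194635]), [np.float64(0.39639920410337326), np.float64(0.3963992041033841)])
lid [682.9 228.7  68. ]
tabtopfront+y [590.  85.]
tabtopfront-y [600. 141.]
tabtopback+y [573.  86.]
tabtopback-y [582. 142.]
```

View pics/w5d.png

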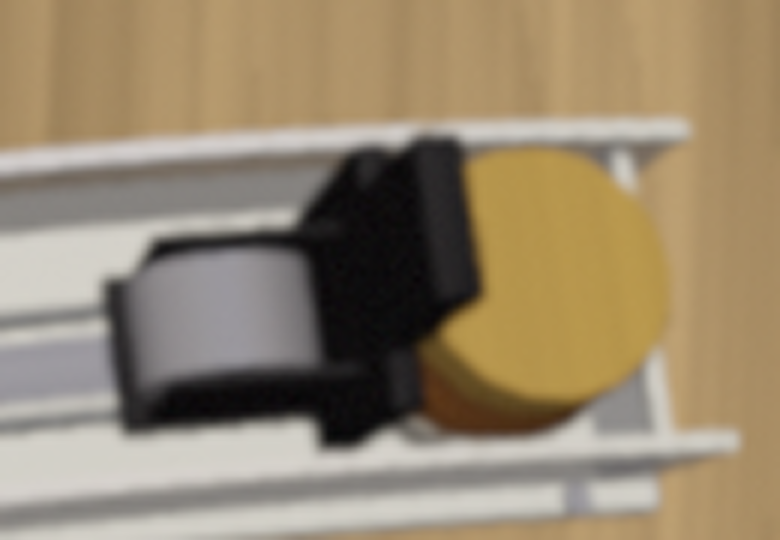

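{"name": "step_arm", "arguments": {"steps": [[0, 0, 0, -0.97], [0, 0.4, -0.55, 0], [0, 0.4, -0.56, 0], [0, 0.4, -0.56, 0], [0, 0.4, -0.56, 0], [0, 0.46, -0.55, 0], [0.5, 0, 0, 0], [0.5, 0, 0, 0], [0, 0, 0, 0]]}}

```text
t: 15.48
eef_pos: [651.3, 223.4, 198.7]
tcp_rot: [-1.507, 1.566, -2.889]
ft_force: [0.6, 0.3, 0.2]
opening: 0.7
```

```bash
python3 -c "
from h import *
s=state();print(s['ft_force'],s['opening'],s['eef_pos'])
plan([653.1,223.7,77],10.8)
np.save('p6.npy',np.r_[s['eef_pos'],s['tcp_rot']])
cv2.imwrite('pics/w6.png',read_camera('wrist')[:,:,::-1])
"
```

```text
[0.61279918 0.34198574 0.15408306] 0.7000466427306709 [651.26803084 223.35329389 198.71112752]
tcp [651.3 223.4 198.7] x [-0.005 -0.001 -1.   ] y [ 0.982  0.187 -0.005] z [ 0.187 -0.982  0.   ] yaw 10.8
shift units (present axes) [ 2.434e+00  5.000e-02 -1.000e-03] turn units 0.0
shift units (after turn) [ 2.434e+00  5.000e-02 -1.000e-03]
```

View pics/w6.png

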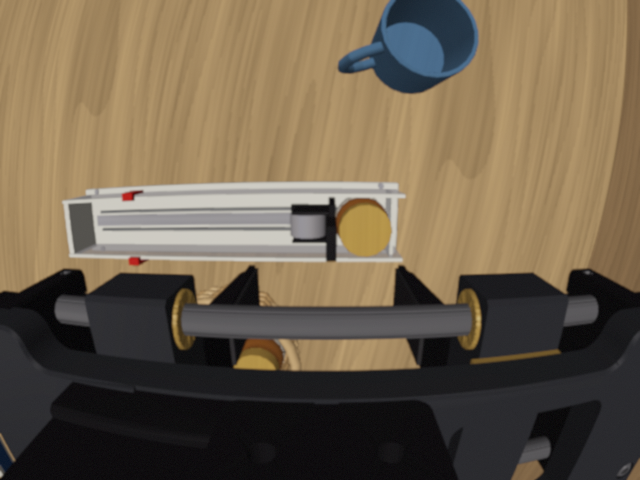

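```bash
python3 - <<'E'
from h import *
q=np.load('p6.npy'); pose=(R.from_euler('xyz',q[3:]).as_matrix(),q[:3])
a=np.radians(10.8);c=np.array([549,203.9,0]);M=np.array([[np.cos(a),-np.sin(a),0],[np.sin(a),np.cos(a),0],[0,0,1]])
for n,l in [('tabtopfront+y',[110,13,112]),('tabtopfront-y',[110,-13,112]),('tabtopback+y',[102,13,112]),('tabtopback-y',[102,-13,112])]:
    print(n,((wproj(c+M@l,pose)-[280,180])*6).round(0))
crop('pics/w6.png',280,180,130,90,6,'pics/w6d.png')
crop('pics/w6.png',110,180,60,90,6,'pics/w6e.png')
E
```

```text
tabtopfront+y [329. 282.]
tabtopfront-y [328. 494.]
tabtopback+y [262. 282.]
tabtopback-y [262. 493.]
```

View pics/w6d.png

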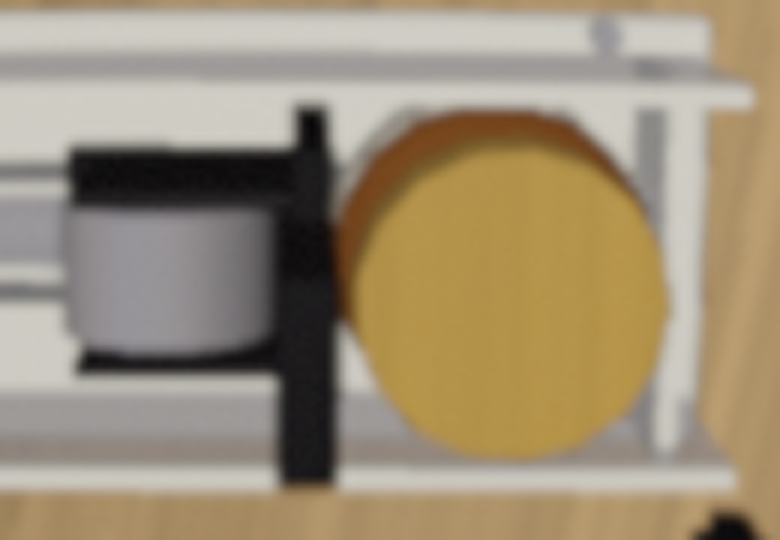

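View pics/w6e.png

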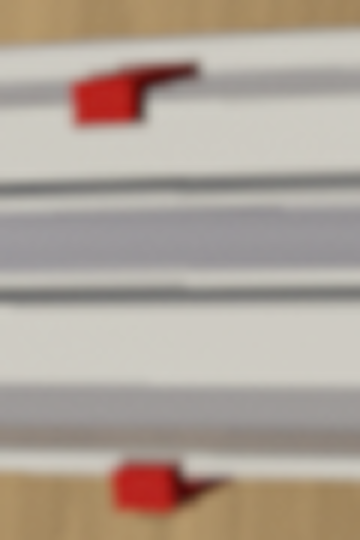

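{"name": "step_arm", "arguments": {"steps": [[0.2, 0.04, 0, 0], [0.5, 0.04, 0, 0], [0.5, 0, 0, 0], [0.5, 0, 0, 0], [0.35, 0, 0, 0], [0.2, 0, 0, 0], [0.1, 0, 0, 0], [0.07, 0, 0, 0], [0, 0, 0, 0]]}}

```text
t: 16.65
eef_pos: [656.4, 224.4, 80.9]
tcp_rot: [1.386, 1.57, 0.004]
ft_force: [-0.8, 0.2, -0.5]
opening: 0.699
```

```bash
python3 - <<'E'
from h import *
s=state();print(s['ft_force'],s['opening'],s['eef_pos'])
plan([654.6,224,77],10.8)
cv2.imwrite('pics/s7.png',read_camera('scene')[:,:,::-1])
crop('pics/s7.png',260,220,180,180,4,'pics/s7c.png')
E
```

```text
[-0.83011918  0.23138027 -0.50865096] 0.6991934653162862 [656.37346306 224.35254492  80.88640755]
tcp [656.4 224.4  80.9] x [ 0.  0. -1.] y [0.982 0.187 0.   ] z [ 0.187 -0.982  0.   ] yaw 10.8
shift units (present axes) [ 0.078 -0.036  0.   ] turn units 0.0
shift units (after turn) [ 0.078 -0.036  0.   ]
```

View pics/s7c.png

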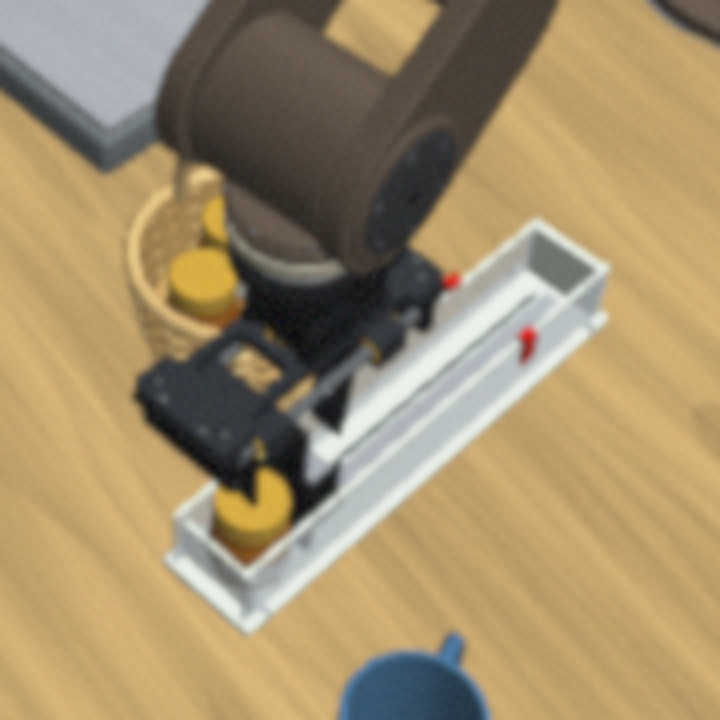

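{"name": "step_arm", "arguments": {"steps": [[0.06, -0.06, 0, 0], [0, 0, 0, 0]]}}

```text
t: 16.95
eef_pos: [653.0, 223.7, 77.5]
tcp_rot: [-1.164, 1.57, -2.546]
ft_force: [-0.6, 0.2, 0.9]
opening: 0.7
```

{"name": "step_arm", "arguments": {"steps": [[0, 0, 0, 0], [0, 0, 0, 0], [0, 0, 0, 0], [0, 0, 0, 0], [0, 0, 0, 0], [0, 0, 0, 0], [0, 0, 0, 0], [0, 0, 0, 0], [0, 0, 0, 0], [0, 0, 0, 0]], "jaw": 1}}

```text
t: 18.2
eef_pos: [653.8, 223.8, 77.6]
tcp_rot: [1.603, 1.57, 0.221]
ft_force: [5.4, 0.3, -2.7]
opening: 0.081
```

{"name": "step_arm", "arguments": {"steps": [[0, -0.05, 0, 0], [0, -0.1, 0, 0], [0, -0.15, 0, 0], [0, -0.2, 0, 0], [0, -0.25, 0, 0], [0, -0.25, 0, 0], [0, -0.25, 0, 0], [0, -0.25, 0, 0], [0, -0.25, 0, 0], [0, -0.25, 0, 0], [0, -0.25, 0, 0], [0, -0.25, 0, 0], [0, -0.25, 0, 0], [0, -0.25, 0, 0], [0, -0.2, 0, 0], [0, -0.15, 0, 0], [0, -0.1, 0, 0], [0, -0.05, 0, 0], [0, 0, 0, 0]]}}

```text
t: 20.58
eef_pos: [481.9, 191.4, 77.6]
tcp_rot: [1.831, 1.569, 0.449]
ft_force: [5.0, 4.4, -7.0]
opening: 0.084
```

```bash
python3 - <<'E'
from h import *
s=state();print(s['ft_force'],s['opening'],s['eef_pos'])
plan([549-86,203.9-16.4,77],10.8)
q=np.load('p6.npy'); pose=(R.from_euler('xyz',q[3:]).as_matrix(),q[:3])
print('w6 clips',watz(127.8,197,pose,62),watz(134.3,261.3,pose,62))
np.save('p8.npy',np.r_[s['eef_pos'],s['tcp_rot']])
for n in('scene','top','wrist'): cv2.imwrite(f'pics/{n}8.png',read_camera(n)[:,:,::-1])
crop('pics/scene8.png',260,220,180,150,4,'pics/s8c.png')
crop('pics/top8.png',180,220,120,120,5,'pics/t8c.png')
E
```

```text
[ 5.04490462  4.38351737 -6.98828545] 0.08397789905247124 [481.89599663 191.38149697  77.59031387]
tcp [481.9 191.4  77.6] x [ 0.001  0.001 -1.   ] y [0.982 0.187 0.001] z [ 0.187 -0.982 -0.   ] yaw 10.78
shift units (present axes) [ 0.011 -0.386  0.006] turn units -0.002
shift units (after turn) [ 0.011 -0.386  0.005]
w6 clips [464.76329118 220.46627202  62.        ] [476.06241534 159.73359759  62.        ]
```

View pics/s8c.png

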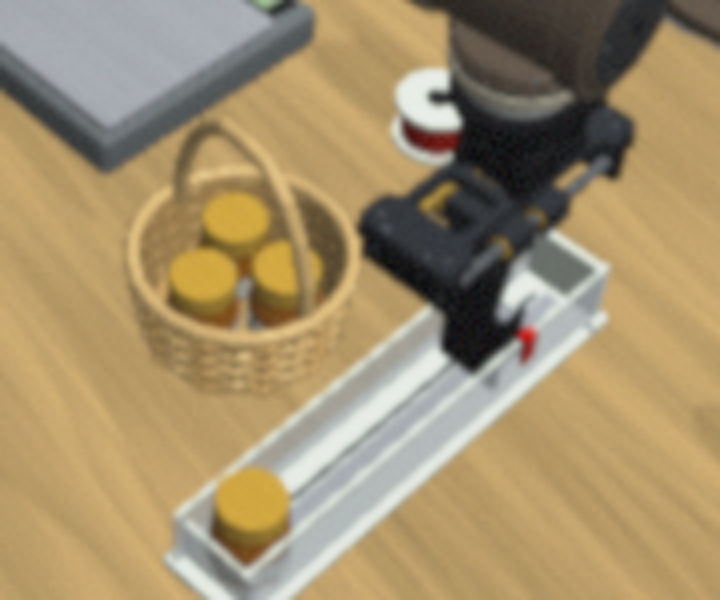

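View pics/wrist8.png

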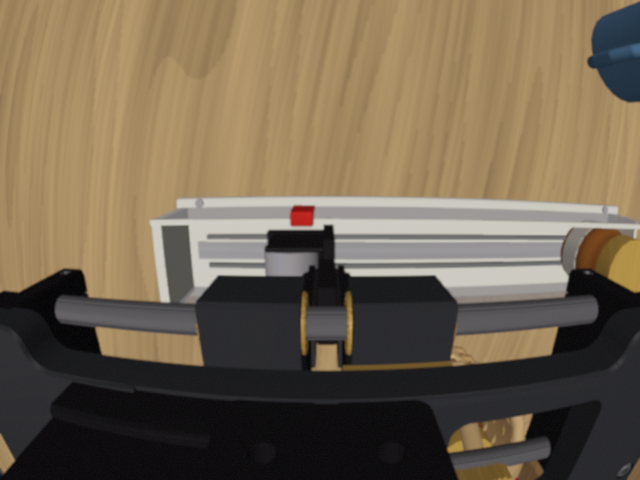

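View pics/t8c.png

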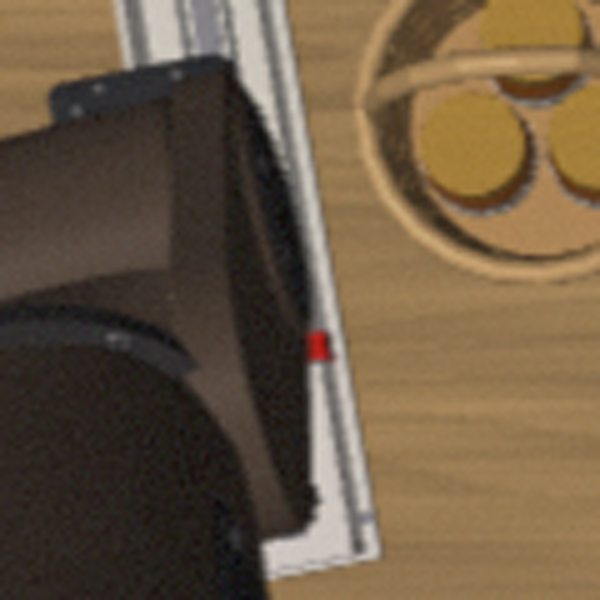

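```bash
python3 - <<'E'
from h import *
crop('pics/wrist8.png',250,190,110,100,7,'pics/w8c.png')
q=np.load('p8.npy'); pose=(R.from_euler('xyz',q[3:]).as_matrix(),q[:3])
Rt,p=pose
# predicted pixel of pusher front top far corner: tool frame: TCP + y 4, -z 23, height 72
a=np.radians(10.8);M=np.array([[np.cos(a),-np.sin(a),0],[np.sin(a),np.cos(a),0],[0,0,1]])
t=np.array([p[0],p[1],0])
for l in ([4,23,72],[0,23,72],[4,13,112],[-4,13,112]): print(l,((wproj(t+M@l,pose)-[250,190])*7).round())
E
```

```text
[4, 23, 72] [586. 352.]
[0, 23, 72] [529. 352.]
[4, 13, 112] [599. 692.]
[-4, 13, 112] [457. 692.]
```

View pics/w8c.png

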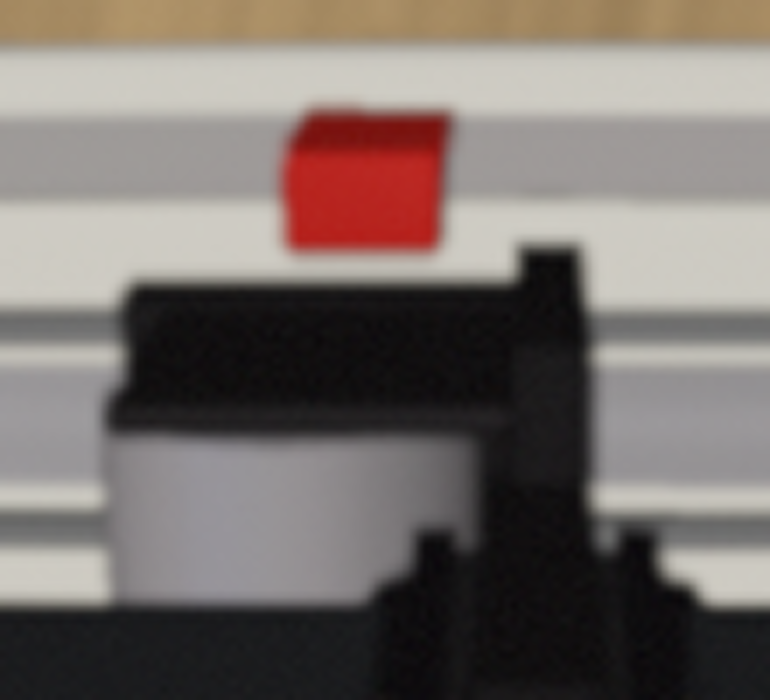

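```bash
python3 - <<'E'
from h import *
q=np.load('p8.npy'); pose=(R.from_euler('xyz',q[3:]).as_matrix(),q[:3])
u=np.array([np.cos(np.radians(10.8)),np.sin(np.radians(10.8)),0]); v=np.array([-u[1],u[0],0])
t0=np.array([549,203.9,0])
for n,x,y,z in [('clipL',287,200,62),('clipC',364,200,62),('clipR',440,200,62),('face top',588,345,72)]:
    w=watz(250+x/7,190+y/7,pose,z);print(n,w.round(1),(u@(w-t0)).round(1),(v@(w-t0)).round(1))
print('face by TCP',u@(q[:3]-t0)+4)
E
```

```text
clipL [458.5 219.5  62. ] -86.0 32.3
clipC [464.1 220.6  62. ] -80.3 32.3
clipR [469.5 221.6  62. ] -74.8 32.3
face top [481.5 215.3  72. ] -64.1 23.8
face by TCP -64.26114053259735
```

{"name": "step_arm", "arguments": {"steps": [[0, -0.07, 0, 0], [0, -0.1, -0.01, 0], [0, -0.1, 0, 0], [0, -0.06, 0, 0], [0, 0, 0, 0], [0, 0, 0, 0]]}}

```text
t: 21.48
eef_pos: [465.8, 188.5, 77.6]
tcp_rot: [1.537, 1.569, 0.154]
ft_force: [6.5, 0.8, -6.2]
opening: 0.084
```

```bash
python3 - <<'E'
from h import *
s=state();print(s['ft_force'],s['opening'],s['eef_pos'])
np.save('p9.npy',np.r_[s['eef_pos'],s['tcp_rot']])
for n in('scene','top','wrist'): cv2.imwrite(f'pics/{n}9.png',read_camera(n)[:,:,::-1])
crop('pics/wrist9.png',270,190,110,100,7,'pics/w9c.png')
crop('pics/scene9.png',360,250,70,70,8,'pics/s9c.png')
u=np.array([np.cos(np.radians(10.8)),np.sin(np.radians(10.8)),0])
print('face by TCP',u@(s['eef_pos']-np.array([549,203.9,0]))+4)
E
```

```text
[ 6.50075376  0.76613218 -6.16457892] 0.08408247704564178 [465.81775317 188.46676915  77.60083575]
face by TCP -80.60075963706076
```

View pics/w9c.png

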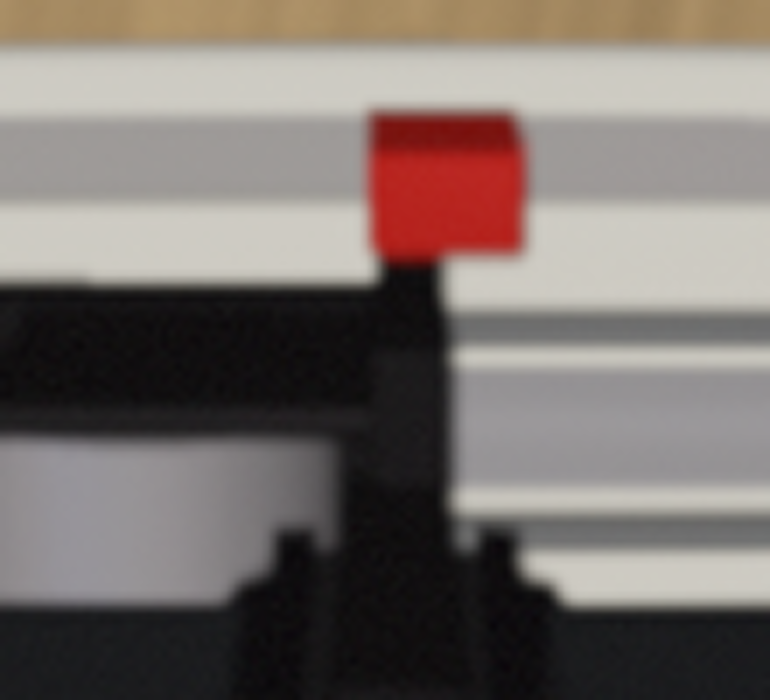

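View pics/s9c.png

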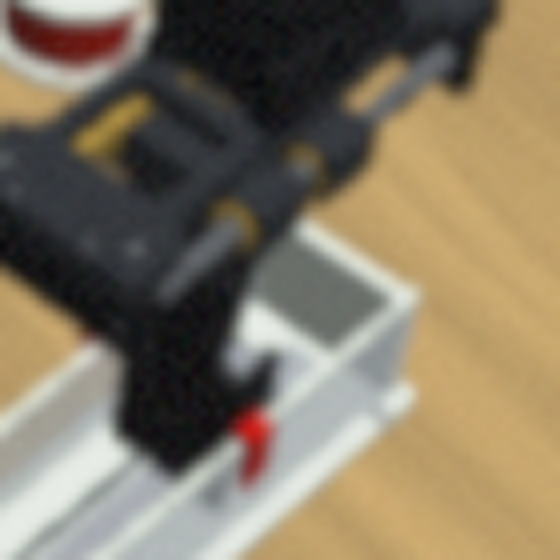

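View pics/top9.png

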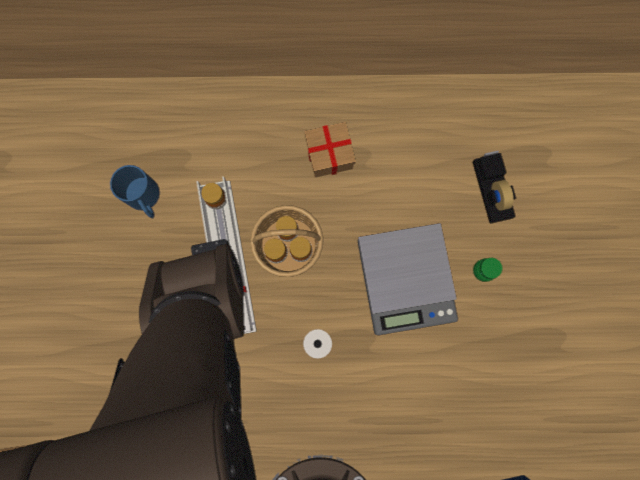

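```bash
python3 - <<'E'
from h import *
q=np.load('p9.npy'); pose=(R.from_euler('xyz',q[3:]).as_matrix(),q[:3])
u=np.array([np.cos(np.radians(10.8)),np.sin(np.radians(10.8)),0])
t0=np.array([549,203.9,0])
for n,x,y,z in [('clipL',372,200,62),('clipC',448,200,62),('clipR',524,200,62),('face top',448,350,72)]:
    w=watz(270+x/7,190+y/7,pose,z);print(n,w.round(1),(u@(w-t0)).round(1))
b=atz('top',287,241,65);print('basket',b, 'lateral gap',-(-(b-t0)[0]*u[1]+(b-t0)[1]*u[0])-36-72.5)
E
```

```text
clipL [458.6 219.7  62. ] -85.8
clipC [464.  220.7  62. ] -80.3
clipR [469.5 221.8  62. ] -74.8
face top [465.5 212.   72. ] -80.5
basket [574.37447093  66.44532973  65.        ] lateral gap 31.274671882235964
```

{"name": "step_arm", "arguments": {"steps": [[0, 0, 0, 0], [0, 0, 0, 0], [0, 0, 0, 0], [0, 0, 0, 0], [0, 0, 0, 0], [0, 0, 0, 0]]}}

```text
t: 22.38
eef_pos: [465.8, 188.5, 77.6]
tcp_rot: [1.55, 1.569, 0.167]
ft_force: [6.4, 1.2, -7.0]
opening: 0.084
```

```bash
python3 -c "
from h import *
cv2.imwrite('pics/wrist10.png',read_camera('wrist')[:,:,::-1])
print(np.abs(cv2.imread('pics/wrist10.png')[190:290,270:380].astype(int)-cv2.imread('pics/wrist9.png')[190:290,270:380]).mean())
from cell import job_done
print(job_done())"
```

```text
0.7455151515151515
the job is handed in; nothing more can be done
None
```

The basket of jars is off the scale and on the table beside the tray. The pusher is pulled back level with the red clips, with the fingers still holding it. I handed the job in at about 22.5 s.

- **Basket:** I lifted it by the handle and set it down gently: the pull on the wrist went from about 5 N to almost nothing as the table took the weight. It stands upright, let go, with all three jars standing in it, about 31 mm from the tray at the rim.
- **Pusher:** The last wrist picture puts its front face within about 0.2 mm of the clips' centre line. The other estimates, from the top camera and from the length of the pull, differ by 2–3 mm. That is still inside the clips' 12 mm width.
- **Hold:** The grip stayed firm on the 8 mm tab, with the wrist feeling the spring at about 6.5 N. Nothing moved over the last 0.75 s before hand-in.
- **Height check that disagreed:** Two-view heights for the clips came out at 52–59 mm, against the stated 62 mm. The pusher and clips are compared in the same picture, so this barely affects the alignment.
- **Everything else:** The jar in the tray is still against the lip. The other things on the table look unmoved in the last top picture.

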